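# Stroke the tea caddy's flap lids shut

## Task

The four flap lids of the wooden tea caddy were left ajar. Run a fingertip lightly along the row, starting at the end of the caddy where the outermost lid is hinged and moving the way the lids rise, so that they are stroked down flat one after another from the first to the last. Only touch the lids from above: do not grip them, swing them further open or press hard, do not lift the caddy or shove it along, and leave everything else on the counter where it stands.

Things in the scene. Friction and masses are not known exactly. Their poses are not given: they have to be found in the camera images.
- caddy: Loose open-topped wooden tea caddy, about 1.6 kg, 80 (own x) by 280 (own y) by 78 mm high. Origin: centre of its underside; own z up. On top four equal white plastic flap lids in a row along y, each 74 (x) by 60 (y) by 4 mm. Each is hinged at its +y edge and its free edge lifts on the -y side: ajar lids are ramps rising towards -y. Upper face of shut lids: 85 mm above the table.
- lid0 (a joint): Opening angle (rad) of the first lid, counted from the caddy's +y end: 0 is flat, larger is more open; starts ajar at 0.25 to 0.5. It stays where it is left; the hinge is light (about 0.011 N m of friction, so 0.2 N at the free edge) and stops at -0.03 and 1.5.
- lid1 (a joint): Opening angle (rad) of the second lid, counted from the caddy's +y end: 0 is flat, larger is more open; starts ajar at 0.25 to 0.5. It stays where it is left; the hinge is light (about 0.011 N m of friction, so 0.2 N at the free edge) and stops at -0.03 and 1.5.
- lid2 (a joint): Opening angle (rad) of the third lid, counted from the caddy's +y end: 0 is flat, larger is more open; starts ajar at 0.25 to 0.5. It stays where it is left; the hinge is light (about 0.011 N m of friction, so 0.2 N at the free edge) and stops at -0.03 and 1.5.
- lid3 (a joint): Opening angle (rad) of the fourth lid, counted from the caddy's +y end: 0 is flat, larger is more open; starts ajar at 0.25 to 0.5. It stays where it is left; the hinge is light (about 0.011 N m of friction, so 0.2 N at the free edge) and stops at -0.03 and 1.5.
- hinge0 (a point): Middle of the hinge line of the first lid, at the height of a shut lid's upper face (85 mm above the table). Hinges are 68 mm apart, about 8 mm from one lid's free edge to the next hinge.
- hinge1 (a point): Middle of the hinge line of the second lid, at the height of a shut lid's upper face (85 mm above the table). Hinges are 68 mm apart, about 8 mm from one lid's free edge to the next hinge.
- hinge2 (a point): Middle of the hinge line of the third lid, at the height of a shut lid's upper face (85 mm above the table). Hinges are 68 mm apart, about 8 mm from one lid's free edge to the next hinge.
- hinge3 (a point): Middle of the hinge line of the fourth lid, at the height of a shut lid's upper face (85 mm above the table). Hinges are 68 mm apart, about 8 mm from one lid's free edge to the next hinge.
- row_end (a point): Middle of the free edge of the fourth lid as it is when shut, at the height of its upper face; fixed to the caddy. The line from point hinge0 to here runs down the middle of the row of lids (264 mm).
- jam_a: Small jam jar, 48 mm across, 62 mm high, bystander in front of the caddy. Origin at the centre of its underside.
- jam_b: Another such jam jar, 48 mm across, 62 mm high, bystander behind the caddy. Origin at the centre of its underside.
- egg_cup: White egg cup, 48 mm across, 58 mm high, bystander behind the caddy. Origin at the centre of its underside.
- mug: White mug, 80 mm across plus handle, 90 mm high, bystander. Origin at the centre of its underside.
- bowl: Blue bowl, 120 mm across, 55 mm high, bystander. Origin at the centre of its underside.
- tumbler: Glass tumbler, 72 mm across, 95 mm high, bystander. Origin at the centre of its underside.
- spoon: Spoon lying on the table, about 200 mm long, bystander. Origin near its middle.

How it is judged:
By the outcome, as a careful person would: the job done as asked, in the order asked, and still so for the second after the job is handed in, with the robot touching nothing.
It also fails if it takes over 42 s, if anything falls off the work surface, if the arm or the gripper's body presses on something with over 40 N, if the wrist force passes 120 N, or if a joint passes its speed limit or range.

## Robot

A 6-joint arm with a two-finger parallel gripper is mounted at the origin on the work surface. World frame = base frame: x ahead of the robot, y to its left, z up, the work surface at z = 0. Lengths are in m, angles in rad, forces in N, time in s.
With the tool pointing down it reaches from about 0.25 to 0.8 m from the base axis. Payload 3.9 kg.
Tool frame: the origin (TCP) lies between the finger pads; the fingertips stand 22 mm ahead of it and the grasp point (between the pads) lies 3 mm ahead of it (bot.nose_length is the distance from the TCP to the fingertips, in m); z points along the fingers, y is the direction in which the jaws open and shut (so a half turn about z gives the same grasp; the last joint's range is limited). The gripper opens to 85 mm and grips with 20 to 120 N. Pads are 22 mm wide; open, the fingers measure 114 mm over their backs; the gripper's body (76 mm by 85 mm) begins 54 mm behind the grasp point. The pads swing forward as they close: fully open they stand 13 mm farther back than shut.
Start: joints at [-1.115, 0.26, -0.138, 1.173, 0, 1.571], TCP at [0.231, -0.471, 0.253] pointing down, gripper open.
Joint ranges: [-2.78, 2.78], [-0.83, 1.72], [-1.28, 1.37], [-1.9, 2.12], [-1.57, 1.48], [-3.14, 3.14]. Speed limits (rad/s): [2.57, 2.57, 3.14, 3.14, 3.14, 3.14].

## Interface

Orientations are given as a unit quaternion [x, y, z, w].
In Python, from plant import monitor, camera, bot, recognise gives the robot as it stands.
- The arm moves only by the shell command python3 -m pendant 'ROWS'. ROWS is JSON, a list of rows, each an object of numbers: "dx", "dy", "dz": the shift along the tool's x, y, z in cm; "turn": the turn about the tool's z in units of 6 degrees (1.0 is 6 degrees); "fingers": the opening, from 0 (shut) to 1 (fully open). A call has 1 to 8 rows; each row shifts and turns the commanded pose from where the row before left it, along the tool's axes as they then stand; what a row does not reach is not made up. A row lasts 1/10 s, in which the tool goes at most 50 mm and 8.59 degrees, less where a joint would pass 70% of its speed; a pose out of reach is approached as far as the arm can. A call is refused whole if a number of a shift passes 5 or a number of a turn 1, either way. A call with a gripper value outside its range is refused whole. The fingers move at their own pace and stop on an object; the grip force is fixed at half the most. Time passes only in rows, so rows that do not move let the fingers close. It gives the time, the measured TCP pose, the force and the opening at its end, in the units of the state.
- monitor.get_obs(): the state, without advancing time (a new reading comes with each control period).
- camera(name): name is "scene" or "top" or "wrist"; returns a dict with "color" (384x512x3 uint8, red, green, blue), "vertical_fov" (degrees; the focal length in pixels is half the picture's height over the tangent of half this angle, whatever the lens; pixels are square), "cx", "cy" (the principal point, pixels), "rvec" (rotation vector, rad) and "tvec" (3), from world to camera coordinates, as OpenCV has them. Camera axes: x right, y down, z forward; pixel columns grow to the right and rows downward; lengths in m; the calibration is good to about 2 mm. A picture is of the moment at which its call begins. There is no depth.
- bot.close_job(): hands the job in, once; it reports no verdict.
Trained networks look in a picture, given as the dict that the camera call returned (one of the last four; its "shot" number tells which), for a name from the list of things; names that differ only in an ending like _2 or _b are one class to them, and where a whole thing is asked for, a point or a joint stands for the part that bears it (a point fixed in the world has none). Each returns a list of dicts, best first, with "conf" (0 to 1); they miss things now and then, are a little off and sometimes report something else, mostly with a low value. They report only what shows in the picture. A call takes as long as a camera call.
- recognise(query, picture): "at" ([x, y, z] in m, in the coordinates of the camera as it stood for that picture, good to about 4 mm: the middle of the surface that is visible of it).
The state is a dict: "t": time; "joint_pos": joint angles; "qvel": joint speeds; "effort": joint torques, N m; "tcp_pos": TCP position; "tcp_rot": TCP orientation; "ft_force": force on the tool from outside, world axes, zero at the start; "torque": the same for the moment, N m; "finger_gap": finger opening in m.
Only numpy, scipy, OpenCV 4.12 (cv2) and the standard library are available. Lean on these libraries where they do the work, as an engineer would, in place of code of your own. Each camera call takes 0.05 s, during which the arm holds its last target.

## Working session

There is one attempt and no reset: what is moved stays moved. The work goes in short steps, Python scripts to look and compute and a shell command to move; the robot and the scene stay as the last step left them, time stands still between calls to the robot, and variables do not carry over. Pictures are saved under pics/ and viewed, and the job is handed in when it is done.

```bash
mkdir -p pics; ls
cat > h.py <<'E'
import numpy as np, cv2
from plant import monitor, camera, bot, recognise
def toworld(p,at):
    R=cv2.Rodrigues(np.array(p["rvec"],float))[0]
    return R.T@(np.array(at)-np.array(p["tvec"]).ravel())
def proj(p,w):
    f=192/np.tan(np.radians(p["vertical_fov"])/2)
    R=cv2.Rodrigues(np.array(p["rvec"],float))[0]
    c=R@np.array(w)+np.array(p["tvec"]).ravel()
    return np.array([p["cx"]+f*c[0]/c[2],p["cy"]+f*c[1]/c[2]])
def ray(p,uv,z):
    f=192/np.tan(np.radians(p["vertical_fov"])/2)
    R=cv2.Rodrigues(np.array(p["rvec"],float))[0]; t=np.array(p["tvec"]).ravel()
    o=-R.T@t; d=R.T@np.array([(uv[0]-p["cx"])/f,(uv[1]-p["cy"])/f,1.])
    return o+d*(z-o[2])/d[2]
def save(p,n): cv2.imwrite("pics/"+n,cv2.cvtColor(p["color"],cv2.COLOR_RGB2BGR))
E
python3 - <<'E'
from h import *
o=monitor.get_obs(); print({k:np.round(v,3).tolist() for k,v in o.items()}, bot.nose_length)
for n in ("scene","top"):
    p=camera(n); save(p,n+"0.png")
    for q in ["caddy","lid0","lid1","lid2","lid3","hinge0","hinge1","hinge2","hinge3","row_end","jam_a","egg_cup","mug","bowl","tumbler","spoon"]:
        for r in recognise(q,p)[:2]: print(n,q,round(r["conf"],2),np.round(toworld(p,r["at"]),3))
E
```

```text
pics
{'t': 0.0, 'joint_pos': [-1.115, 0.261, -0.139, 1.173, 0.0, 1.571], 'qvel': [-0.003, 0.001, 0.001, 0.004, 0.0, 0.0], 'effort': [0.001, -40.568, 25.392, 0.019, -0.0, 0.0], 'tcp_pos': [0.231, -0.471, 0.252], 'tcp_rot': [0.974, 0.226, -0.0, -0.001], 'ft_force': [-0.755, -0.485, -0.171], 'torque': [0.056, 0.02, -0.007], 'finger_gap': 0.085} 0.022
scene caddy 0.81 [0.583 0.036 0.089]
scene lid0 0.94 [0.568 0.057 0.098]
scene lid0 0.66 [0.554 0.12  0.095]
scene lid1 0.94 [0.568 0.057 0.098]
scene lid1 0.66 [0.554 0.12  0.095]
scene lid2 0.94 [0.568 0.057 0.098]
scene lid2 0.66 [0.554 0.12  0.095]
scene lid3 0.94 [0.568 0.057 0.098]
scene lid3 0.66 [0.554 0.12  0.095]
scene hinge0 0.78 [0.591 0.035 0.084]
scene hinge0 0.51 [ 0.578 -0.015  0.104]
scene hinge1 0.78 [0.591 0.035 0.084]
scene hinge1 0.51 [ 0.578 -0.015  0.104]
scene hinge2 0.78 [0.591 0.035 0.084]
scene hinge2 0.51 [ 0.578 -0.015  0.104]
scene hinge3 0.78 [0.591 0.035 0.084]
scene hinge3 0.51 [ 0.578 -0.015  0.104]
scene row_end 0.9 [0.588 0.038 0.088]
scene row_end 0.46 [0.653 0.115 0.063]
scene jam_a 0.72 [ 0.492 -0.02  
[... 555 characters left out ...]
8  0.097]
top lid3 0.78 [0.559 0.117 0.094]
top hinge0 0.95 [0.568 0.015 0.092]
top hinge0 0.66 [0.557 0.119 0.095]
top hinge1 0.95 [0.568 0.015 0.092]
top hinge1 0.66 [0.557 0.119 0.095]
top hinge2 0.95 [0.568 0.015 0.092]
top hinge2 0.66 [0.557 0.119 0.095]
top hinge3 0.95 [0.568 0.015 0.092]
top hinge3 0.66 [0.557 0.119 0.095]
top row_end 0.71 [0.562 0.02  0.091]
top jam_a 0.58 [ 0.487 -0.031  0.063]
top jam_a 0.58 [0.643 0.111 0.063]
top egg_cup 0.57 [ 0.681 -0.014  0.036]
top mug 0.91 [0.339 0.325 0.025]
top mug 0.32 [ 0.488 -0.032  0.063]
top bowl 0.71 [ 0.304 -0.339  0.027]
top tumbler 0.78 [0.617 0.417 0.056]
top spoon 0.58 [ 0.677 -0.383  0.018]
top spoon 0.46 [ 0.583 -0.017  0.1  ]
```

View pics/scene0.png

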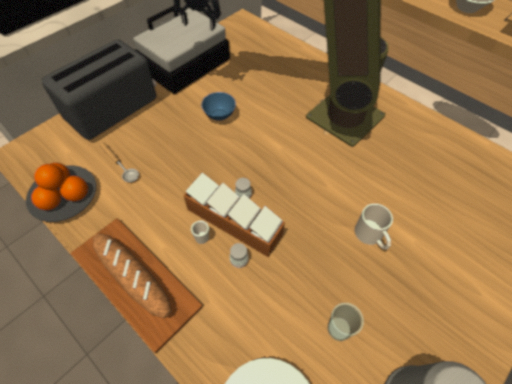

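View pics/top0.png

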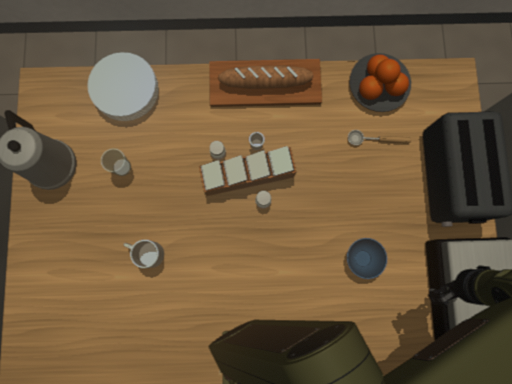

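Run:
```python
from h import *
p=camera("top"); 
for r in recognise("lid0",p): print(round(r["conf"],2),np.round(toworld(p,r["at"]),3),proj(p,toworld(p,r["at"])).round())
x,y=proj(p,[0.565,0.02,0.09]).astype(int); print(x,y,p["vertical_fov"])
c=p["color"][max(0,y-90):y+90,max(0,x-120):x+120]; print(max(0,y-90),max(0,x-120))
cv2.imwrite("pics/topz.png",cv2.cvtColor(cv2.resize(c,None,fx=3.2,fy=3.2,interpolation=cv2.INTER_CUBIC),cv2.COLOR_RGB2BGR))
print(-cv2.Rodrigues(np.array(p["rvec"]))[0].T@np.array(p["tvec"]).ravel())
p=camera("scene"); x,y=proj(p,[0.565,0.02,0.09]).astype(int)
c=p["color"][max(0,y-80):y+80,max(0,x-100):x+100];print(max(0,y-80),max(0,x-100))
cv2.imwrite("pics/scz.png",cv2.cvtColor(cv2.resize(c,None,fx=3.7,fy=3.7,interpolation=cv2.INTER_CUBIC),cv2.COLOR_RGB2BGR))
```

```text
0.86 [ 0.59  -0.085  0.095] [281. 162.]
0.67 [ 0.581 -0.017  0.098] [258. 165.]
0.65 [0.559 0.118 0.089] [212. 174.]
0.6 [0.567 0.051 0.097] [235. 170.]
245 171 47.875860185189474
81 125
[0.28961858 0.01021446 1.33031956]
124 135
```

View pics/topz.png

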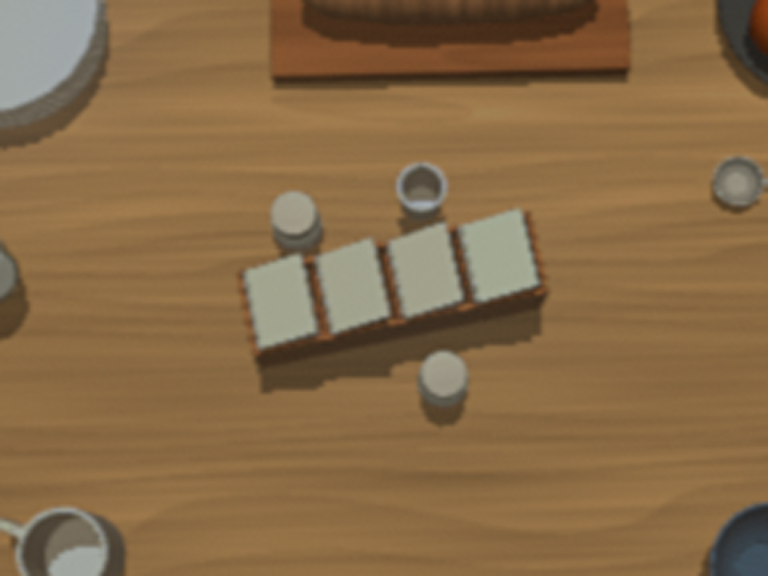

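View pics/scz.png

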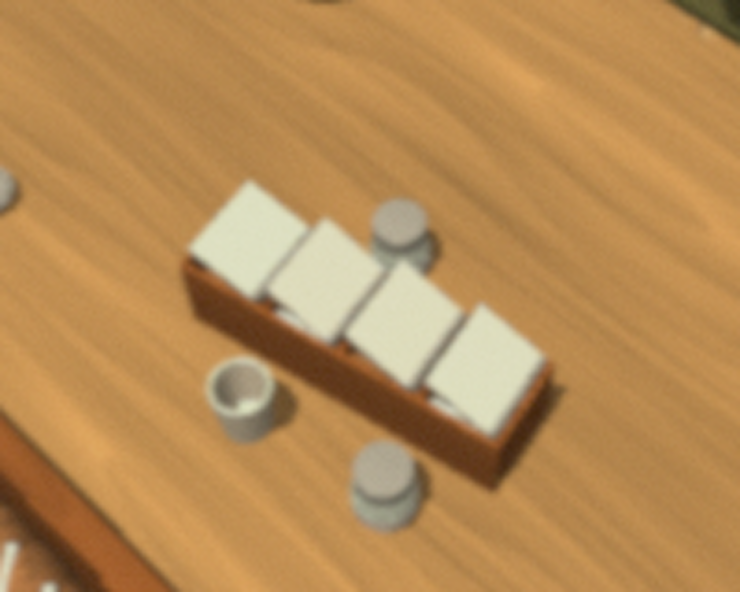

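The lids' white undersides and gaps show at their −y (left in scene) edges. So the hinges are on the world +y side, and the stroke runs from +y to −y. I'll triangulate the corners to check this.

Run:
```python
from h import *
T=camera("top"); S=camera("scene")
def P(p):
    f=192/np.tan(np.radians(p["vertical_fov"])/2)
    R=cv2.Rodrigues(np.array(p["rvec"],float))[0]
    return np.array([[f,0,p["cx"]],[0,f,p["cy"]],[0,0,1]])@np.c_[R,np.array(p["tvec"]).ravel()]
# order: +y+x, -y+x, -y-x, +y-x
top={"l0":[(245,268),(300,255),(318,332),(260,350)],"l3":[(460,225),(523,209),(540,288),(480,304)]}
sc={"l0":[(490,432),(427,370),(480,303),(548,362)],"l3":[(257,297),(188,246),(250,182),(310,235)]}
for k in top:
    a=np.array(top[k])/3.2+[125,81]; b=np.array(sc[k])/3.7+[135,124]
    X=cv2.triangulatePoints(P(T),P(S),a.T,b.T); print(k,(X[:3]/X[3]).T.round(3))
# caddy walls bottom/top from lid centres
c=[toworld(T,r["at"]) for r in recognise("lid0",T)[:4]]+[toworld(S,r["at"]) for r in recognise("lid0",S)[:4]]
print(np.round(c,3))
# top-view lid row edges at z=.085 : hinge edge lid0 mid
print(ray(T,np.array([252,309])/3.2+[125,81],.085))
for uv in [(243,272),(258,358),(527,210),(545,290)]: print(uv,ray(T,np.array(uv)/3.2+[125,81],.078).round(3))
for i in range(4): print(monitor.get_obs()["ft_force"])
```

```text
l0 [[0.587 0.15  0.091]
 [0.592 0.097 0.118]
 [0.523 0.083 0.107]
 [0.512 0.139 0.077]]
l3 [[ 0.623 -0.048  0.087]
 [ 0.632 -0.106  0.104]
 [ 0.559 -0.119  0.099]
 [ 0.551 -0.065  0.073]]
[[ 0.594 -0.081  0.096]
 [ 0.586 -0.016  0.099]
 [ 0.57   0.049  0.1  ]
 [ 0.556  0.117  0.094]
 [ 0.569  0.059  0.1  ]
 [ 0.589 -0.076  0.099]
 [ 0.578 -0.013  0.1  ]]
[0.55076688 0.14313314 0.085     ]
(243, 272) [0.587 0.152 0.078]
(258, 358) [0.506 0.139 0.078]
(527, 210) [ 0.64  -0.114  0.078]
(545, 290) [ 0.563 -0.127  0.078]
[0.3494583  0.39920182 0.77019197]
[0.3494583  0.39920182 0.77019197]
[0.3494583  0.39920182 0.77019197]
[0.3494583  0.39920182 0.77019197]
```

```bash
python3 -m pendant '[{"dz":-2,"turn":-1,"fingers":0},{"dx":4,"dy":-2,"turn":-1},{"dx":4,"dy":-2,"turn":-1},{"dx":4,"dy":-2,"turn":-1},{"turn":-1},{"turn":-1},{"turn":-1},{"turn":-1}]'
```

```text
invalid input at $[0]: expected keys dx, dy, dz, turn, fingers
```

```bash
python3 -m pendant '[{"dx":0,"dy":0,"dz":-1,"turn":-1,"fingers":0},{"dx":0,"dy":0,"dz":-1,"turn":-1,"fingers":0},{"dx":0,"dy":0,"dz":0,"turn":-1,"fingers":0},{"dx":0,"dy":0,"dz":0,"turn":-1,"fingers":0},{"dx":0,"dy":0,"dz":0,"turn":-1,"fingers":0},{"dx":0,"dy":0,"dz":0,"turn":-1,"fingers":0},{"dx":0,"dy":0,"dz":0,"turn":-1,"fingers":0},{"dx":0,"dy":0,"dz":0,"turn":-1,"fingers":0}]'; python3 -m pendant '[{"dx":0,"dy":0,"dz":0,"turn":-1,"fingers":0},{"dx":0,"dy":0,"dz":0,"turn":-1,"fingers":0},{"dx":0,"dy":0,"dz":0,"turn":-1,"fingers":0},{"dx":0,"dy":0,"dz":0,"turn":-1,"fingers":0},{"dx":0,"dy":0,"dz":0,"turn":-0.4,"fingers":0},{"dx":0,"dy":0,"dz":0,"turn":0,"fingers":0}]'
cat >> h.py <<'E'
from scipy.spatial.transform import Rotation as Ro
def goal(xyz):
    o=monitor.get_obs(); R=Ro.from_quat(o["tcp_rot"]).as_matrix()
    print("t",round(o["t"],2),"tcp",np.round(o["tcp_pos"],4),"xang",np.arctan2(R[1,0],R[0,0]).round(3),"zax",R[:,2].round(3),"F",np.round(o["ft_force"],2),"gap",o["finger_gap"],"j",np.round(o["joint_pos"],2))
    print("tool shift cm",(R.T@(np.array(xyz)-o["tcp_pos"])*100).round(2))
E
python3 -c "
from h import *
goal([.545,.162,.25])"
```

```text
t: 2.85
tcp_pos: [0.2311, -0.4714, 0.2733]
tcp_rot: [0.797, 0.604, -0.0, -0.0]
ft_force: [-0.2, -0.3, 0.7]
finger_gap: 0.0001
t: 3.45
tcp_pos: [0.2311, -0.4714, 0.2733]
tcp_rot: [0.639, 0.769, 0.0, -0.0]
ft_force: [-0.7, 0.1, 0.1]
finger_gap: -0.0
t 3.45 tcp [ 0.2311 -0.4714  0.2733] xang 1.754 zax [ 0.  0. -1.] F [-0.74  0.15  0.14] gap -1.919817731212977e-05 j [-1.12  0.25 -0.1   1.22  0.    0.27]
tool shift cm [56.55 42.41  2.33]
```

```bash
python3 -m pendant '[{"dx":3.5,"dy":2.6,"dz":0,"turn":0,"fingers":0},{"dx":3.5,"dy":2.6,"dz":0,"turn":0,"fingers":0},{"dx":3.5,"dy":2.6,"dz":0,"turn":0,"fingers":0},{"dx":3.5,"dy":2.6,"dz":0,"turn":0,"fingers":0},{"dx":3.5,"dy":2.6,"dz":0,"turn":0,"fingers":0},{"dx":3.5,"dy":2.6,"dz":0,"turn":0,"fingers":0},{"dx":3.5,"dy":2.6,"dz":0,"turn":0,"fingers":0},{"dx":3.5,"dy":2.6,"dz":0,"turn":0,"fingers":0}]'; python3 -m pendant '[{"dx":3.5,"dy":2.6,"dz":0,"turn":0,"fingers":0},{"dx":3.5,"dy":2.6,"dz":0,"turn":0,"fingers":0},{"dx":3.5,"dy":2.6,"dz":0,"turn":0,"fingers":0},{"dx":3.5,"dy":2.6,"dz":0,"turn":0,"fingers":0},{"dx":3.5,"dy":2.6,"dz":0,"turn":0,"fingers":0},{"dx":3.5,"dy":2.6,"dz":0,"turn":0,"fingers":0},{"dx":0,"dy":0,"dz":0,"turn":0,"fingers":0}]'
python3 -c "
from h import *
goal([.545,.162,.25])
p=camera('wrist'); save(p,'w1.png')
for q in ('lid0','hinge0','caddy'):
  for r in recognise(q,p)[:4]: print(q,round(r['conf'],2),np.round(toworld(p,r['at']),3))
"
```

```text
t: 4.25
tcp_pos: [0.385, -0.1565, 0.2735]
tcp_rot: [0.64, 0.768, 0.0, 0.0]
ft_force: [0.9, -0.8, 1.1]
finger_gap: -0.0001
t: 4.95
tcp_pos: [0.5019, 0.0811, 0.273]
tcp_rot: [0.638, 0.77, 0.001, 0.0]
ft_force: [-1.2, -0.8, -0.2]
finger_gap: 0.0001
t 4.95 tcp [0.5019 0.0811 0.273 ] xang 1.759 zax [ 0.002  0.002 -1.   ] F [-1.23 -0.8  -0.22] gap 0.00010776068301291584 j [ 0.16  0.22 -0.14  1.21  0.    1.54]
tool shift cm [7.14 5.74 2.32]
lid0 0.96 [0.582 0.002 0.097]
lid0 0.77 [0.568 0.051 0.1  ]
lid0 0.56 [0.557 0.114 0.097]
hinge0 0.56 [0.561 0.081 0.093]
caddy 0.82 [0.561 0.08  0.098]
caddy 0.36 [0.582 0.    0.096]
```

View pics/w1.png

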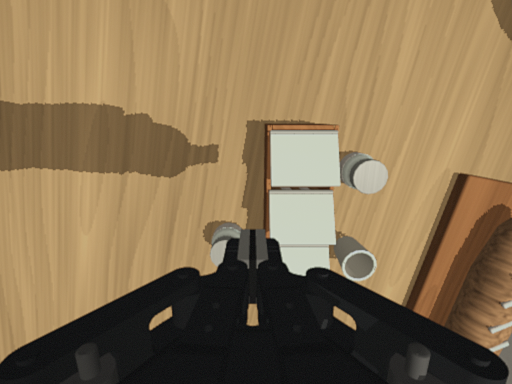

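The wrist view shows the caddy's +y end wall at row 125, lid0's hinge edge near row 132, and lid0's raised free edge near row 187. I'll measure from this.

Run:
```python
from h import *
p=camera('wrist')
for uv,z in [((265.5,124.5),.078),((338,125),.078),((266,230),.078),((271,132),.085),((337,132),.085)]:
    print(uv,ray(p,uv,z).round(4))
c=p["color"][110:260,225:400]
cv2.imwrite("pics/w1z.png",cv2.cvtColor(cv2.resize(c,None,fx=4,fy=4,interpolation=cv2.INTER_CUBIC),cv2.COLOR_RGB2BGR))
```

```text
(265.5, 124.5) [0.5024 0.1383 0.078 ]
(338, 125) [0.5818 0.1524 0.078 ]
(266, 230) [0.5276 0.0143 0.078 ]
(271, 132) [0.5095 0.1317 0.085 ]
(337, 132) [0.5806 0.1448 0.085 ]
```

View pics/w1z.png

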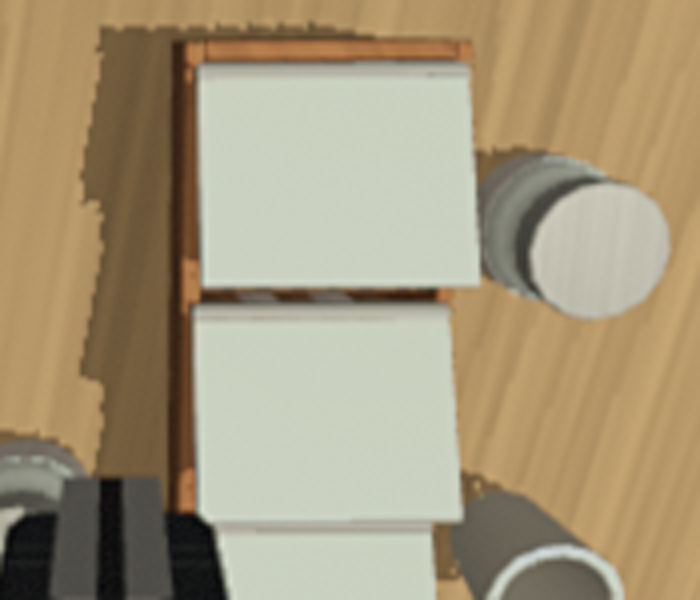

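```bash
python3 -c "
from h import *
goal([.542,.1635,.16])"; python3 -m pendant '[{"dx":3.6,"dy":2.7,"dz":0,"turn":-0.1,"fingers":0},{"dx":3.6,"dy":2.7,"dz":0,"turn":0,"fingers":0},{"dx":0,"dy":0,"dz":3,"turn":0,"fingers":0},{"dx":0,"dy":0,"dz":3,"turn":0,"fingers":0},{"dx":0,"dy":0,"dz":3,"turn":0,"fingers":0},{"dx":0,"dy":0,"dz":0,"turn":0,"fingers":0},{"dx":0,"dy":0,"dz":0,"turn":0,"fingers":0}]';python3 -c "
from h import *
goal([.542,.1635,.108])"
```

```text
t 5.2 tcp [0.4989 0.0758 0.2734] xang 1.753 zax [-0.001 -0.    -1.   ] F [-0.5   0.27  0.17] gap 0.00011230502673332988 j [ 0.15  0.22 -0.14  1.21 -0.    1.54]
tool shift cm [ 7.85  5.83 11.33]
t: 5.9
tcp_pos: [0.5387, 0.1565, 0.1837]
tcp_rot: [0.636, 0.772, -0.0, -0.0]
ft_force: [-0.1, 1.1, -0.1]
finger_gap: 0.0002
t 5.9 tcp [0.5387 0.1565 0.1837] xang 1.763 zax [-0.001 -0.    -1.   ] F [-0.1   1.14 -0.12] gap 0.00019040324908265542 j [ 0.28  0.36 -0.18  1.03 -0.    1.66]
tool shift cm [0.63 0.46 7.57]
```

```bash
python3 -m pendant '[{"dx":0.7,"dy":0.4,"dz":2,"turn":0,"fingers":0},{"dx":0,"dy":0,"dz":2,"turn":0,"fingers":0},{"dx":0,"dy":0,"dz":2,"turn":0,"fingers":0},{"dx":0,"dy":0,"dz":1,"turn":0,"fingers":0},{"dx":0,"dy":0,"dz":0.4,"turn":0,"fingers":0},{"dx":0,"dy":0,"dz":0,"turn":0,"fingers":0},{"dx":0,"dy":0,"dz":0,"turn":0,"fingers":0},{"dx":0,"dy":0,"dz":0,"turn":0,"fingers":0}]';python3 - <<'E'
from h import *
goal([.542,.1635,.108])
p=camera("wrist"); save(p,"w2.png")
p=camera("scene");x,y=proj(p,[0.565,0.04,0.09]).astype(int)
c=p["color"][max(0,y-80):y+70,max(0,x-100):x+100]
cv2.imwrite("pics/sc2.png",cv2.cvtColor(cv2.resize(c,None,fx=3.8,fy=3.8,interpolation=cv2.INTER_CUBIC),cv2.COLOR_RGB2BGR))
E
```

```text
t: 6.7
tcp_pos: [0.5425, 0.1655, 0.1104]
tcp_rot: [0.635, 0.772, 0.001, 0.001]
ft_force: [-0.4, 0.0, -0.4]
finger_gap: -0.0001
t 6.7 tcp [0.5425 0.1655 0.1104] xang 1.765 zax [ 0.002  0.001 -1.   ] F [-0.41  0.03 -0.36] gap -9.456335046036468e-05 j [ 0.3   0.43 -0.28  0.86 -0.    1.67]
tool shift cm [-0.19 -0.09  0.24]
```

View pics/w2.png

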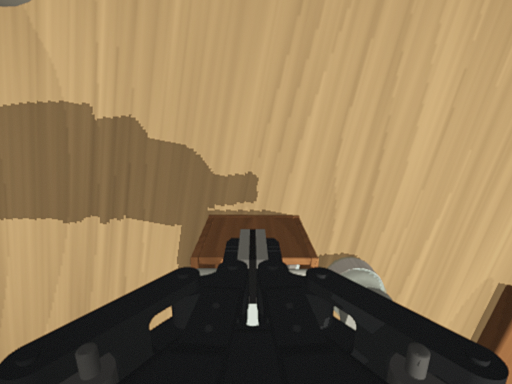

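View pics/sc2.png

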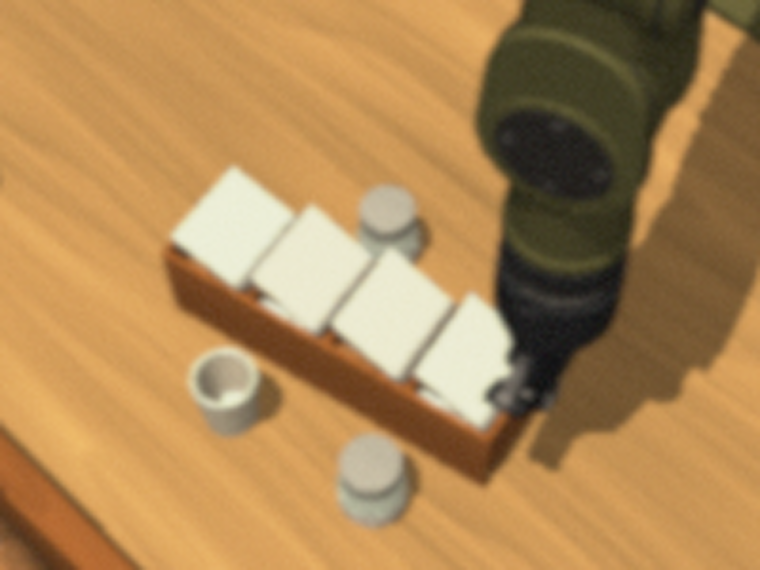

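```bash
python3 -m pendant '[{"dx":0,"dy":-0.1,"dz":0.2,"turn":0,"fingers":0},{"dx":0,"dy":0,"dz":0,"turn":0,"fingers":0},{"dx":-0.4,"dy":0,"dz":0,"turn":0,"fingers":0},{"dx":-0.4,"dy":0,"dz":0,"turn":0,"fingers":0},{"dx":-0.4,"dy":0,"dz":0,"turn":0,"fingers":0},{"dx":-0.4,"dy":0,"dz":0,"turn":0,"fingers":0},{"dx":-0.4,"dy":0,"dz":0,"turn":0,"fingers":0},{"dx":-0.4,"dy":0,"dz":0,"turn":0,"fingers":0}]';python3 - <<'E'
from h import *
goal([.595,-.1195,.108])
p=camera("scene");x,y=proj(p,[0.565,0.04,0.09]).astype(int)
c=p["color"][max(0,y-80):y+70,max(0,x-100):x+100]
cv2.imwrite("pics/sc3.png",cv2.cvtColor(cv2.resize(c,None,fx=3.8,fy=3.8,interpolation=cv2.INTER_CUBIC),cv2.COLOR_RGB2BGR))
E
```

```text
t: 7.6
tcp_pos: [0.5456, 0.1411, 0.1075]
tcp_rot: [0.635, 0.772, 0.0, 0.0]
ft_force: [0.4, 0.3, 0.4]
finger_gap: -0.0
t 7.6 tcp [0.5456 0.1411 0.1075] xang 1.765 zax [ 0.001 -0.    -1.   ] F [0.37 0.29 0.42] gap -1.8796168360137243e-06 j [ 0.25  0.42 -0.3   0.85 -0.    1.63]
tool shift cm [-26.53  -0.17  -0.04]
```

View pics/sc3.png

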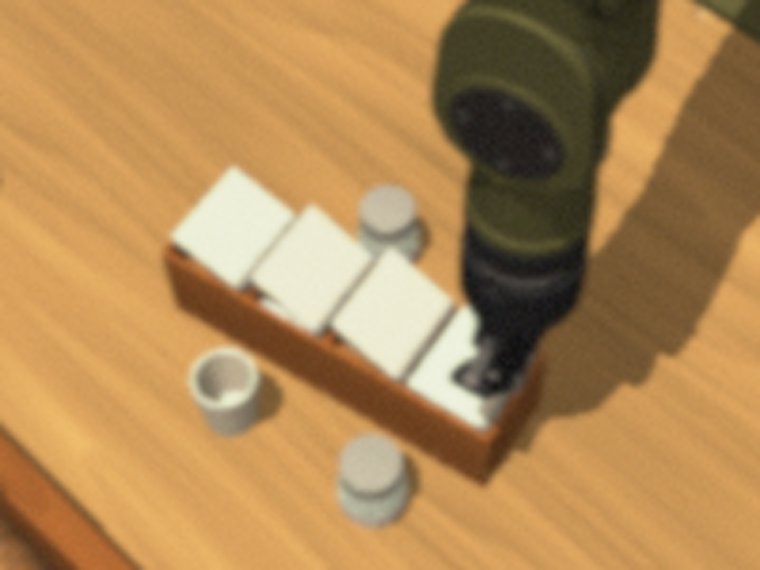

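The stroke is working: lid0 is already nearly flat, the force is within noise, and the caddy hasn't moved. I'll carry on.

```bash
python3 -m pendant '[{"dx":-0.6,"dy":0,"dz":0,"turn":0,"fingers":0},{"dx":-0.6,"dy":0,"dz":0,"turn":0,"fingers":0},{"dx":-0.6,"dy":0,"dz":0,"turn":0,"fingers":0},{"dx":-0.6,"dy":0,"dz":0,"turn":0,"fingers":0},{"dx":-0.6,"dy":0,"dz":0,"turn":0,"fingers":0},{"dx":-0.6,"dy":0,"dz":0,"turn":0,"fingers":0},{"dx":-0.6,"dy":0,"dz":0,"turn":0,"fingers":0},{"dx":-0.6,"dy":0,"dz":0,"turn":0,"fingers":0}]';python3 -m pendant '[{"dx":-0.6,"dy":0,"dz":0,"turn":0,"fingers":0},{"dx":-0.6,"dy":0,"dz":0,"turn":0,"fingers":0},{"dx":-0.6,"dy":0,"dz":0,"turn":0,"fingers":0},{"dx":-0.6,"dy":0,"dz":0,"turn":0,"fingers":0}]';python3 - <<'E'
from h import *
goal([.595,-.1195,.108])
p=camera("scene");x,y=proj(p,[0.565,0.04,0.09]).astype(int)
c=p["color"][max(0,y-80):y+70,max(0,x-100):x+100]
cv2.imwrite("pics/sc4.png",cv2.cvtColor(cv2.resize(c,None,fx=3.8,fy=3.8,interpolation=cv2.INTER_CUBIC),cv2.COLOR_RGB2BGR))
E
```

```text
t: 8.45
tcp_pos: [0.5546, 0.0939, 0.1073]
tcp_rot: [0.635, 0.772, -0.0, -0.0]
ft_force: [0.9, -0.6, 0.4]
finger_gap: 0.0002
t: 8.85
tcp_pos: [0.5594, 0.0703, 0.1074]
tcp_rot: [0.635, 0.772, -0.0, 0.0]
ft_force: [-0.2, 0.5, 0.9]
finger_gap: -0.0002
t 8.85 tcp [0.5594 0.0703 0.1074] xang 1.765 zax [ 0. -0. -1.] F [-0.18  0.45  0.91] gap -0.0001713424878942273 j [ 0.13  0.42 -0.29  0.85 -0.    1.5 ]
tool shift cm [-19.31  -0.17  -0.05]
```

View pics/sc4.png

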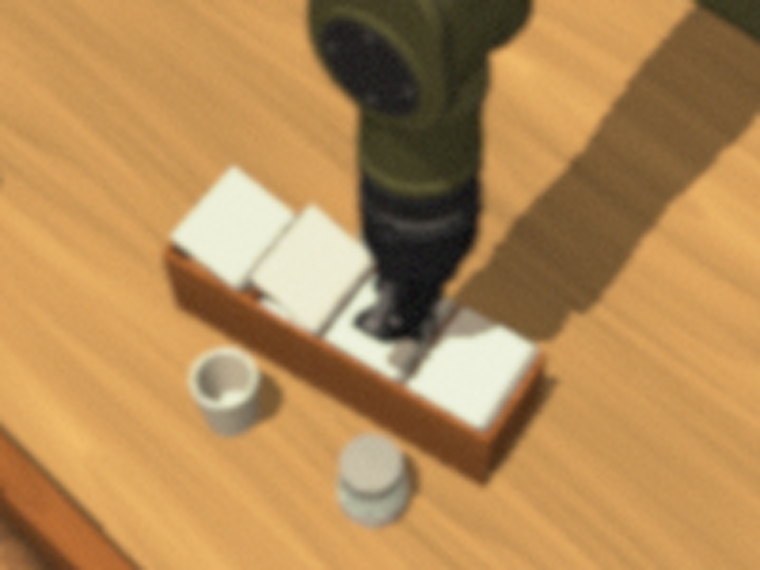

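Lid0 lies flat, lid1 is going down, and the caddy corner is still at (485,482). I'll continue to the end. About 20.5 cm remains, including the run-off.

```bash
python3 -m pendant '[{"dx":-0.6,"dy":0,"dz":0,"turn":0,"fingers":0},{"dx":-0.6,"dy":0,"dz":0,"turn":0,"fingers":0},{"dx":-0.6,"dy":0,"dz":0,"turn":0,"fingers":0},{"dx":-0.6,"dy":0,"dz":0,"turn":0,"fingers":0},{"dx":-0.6,"dy":0,"dz":0,"turn":0,"fingers":0},{"dx":-0.6,"dy":0,"dz":0,"turn":0,"fingers":0},{"dx":-0.6,"dy":0,"dz":0,"turn":0,"fingers":0},{"dx":-0.6,"dy":0,"dz":0,"turn":0,"fingers":0}]';python3 -m pendant '[{"dx":-0.6,"dy":0,"dz":0,"turn":0,"fingers":0},{"dx":-0.6,"dy":0,"dz":0,"turn":0,"fingers":0},{"dx":-0.6,"dy":0,"dz":0,"turn":0,"fingers":0},{"dx":-0.6,"dy":0,"dz":0,"turn":0,"fingers":0},{"dx":-0.6,"dy":0,"dz":0,"turn":0,"fingers":0},{"dx":-0.6,"dy":0,"dz":0,"turn":0,"fingers":0},{"dx":-0.6,"dy":0,"dz":0,"turn":0,"fingers":0},{"dx":-0.6,"dy":0,"dz":0,"turn":0,"fingers":0}]';python3 - <<'E'
from h import *
goal([.595,-.1195,.108])
p=camera("scene");x,y=proj(p,[0.565,0.04,0.09]).astype(int)
c=p["color"][max(0,y-80):y+70,max(0,x-100):x+100]
cv2.imwrite("pics/sc5.png",cv2.cvtColor(cv2.resize(c,None,fx=3.8,fy=3.8,interpolation=cv2.INTER_CUBIC),cv2.COLOR_RGB2BGR))
E
```

```text
t: 9.7
tcp_pos: [0.5685, 0.0233, 0.1073]
tcp_rot: [0.635, 0.772, -0.0, -0.0]
ft_force: [-0.2, 0.4, -0.4]
finger_gap: 0.0002
t: 10.5
tcp_pos: [0.5778, -0.0239, 0.1072]
tcp_rot: [0.635, 0.772, -0.0, 0.0]
ft_force: [0.8, 0.6, 0.3]
finger_gap: 0.0001
t 10.5 tcp [ 0.5778 -0.0239  0.1072] xang 1.765 zax [-0. -0. -1.] F [0.81 0.62 0.35] gap 7.926982779563887e-05 j [-0.04  0.45 -0.26  0.87 -0.    1.34]
tool shift cm [-9.71 -0.15 -0.07]
```

View pics/sc5.png

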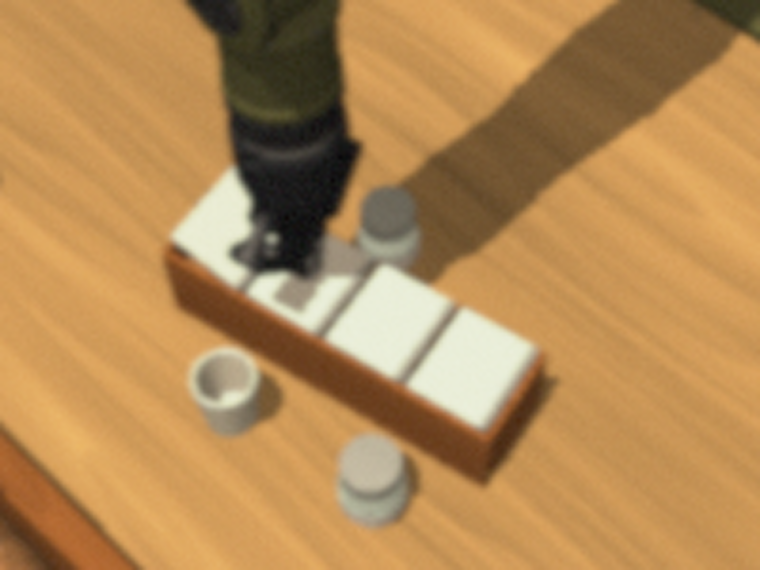

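```bash
python3 -m pendant '[{"dx":-0.6,"dy":0,"dz":-0.03,"turn":0,"fingers":0},{"dx":-0.6,"dy":0,"dz":0,"turn":0,"fingers":0},{"dx":-0.6,"dy":0,"dz":0,"turn":0,"fingers":0},{"dx":-0.6,"dy":0,"dz":0,"turn":0,"fingers":0},{"dx":-0.6,"dy":0,"dz":0,"turn":0,"fingers":0},{"dx":-0.6,"dy":0,"dz":0,"turn":0,"fingers":0},{"dx":-0.6,"dy":0,"dz":0,"turn":0,"fingers":0},{"dx":-0.6,"dy":0,"dz":0,"turn":0,"fingers":0}]';python3 -m pendant '[{"dx":-0.6,"dy":0,"dz":0,"turn":0,"fingers":0},{"dx":-0.6,"dy":0,"dz":0,"turn":0,"fingers":0},{"dx":-0.6,"dy":0,"dz":0,"turn":0,"fingers":0},{"dx":-0.6,"dy":0,"dz":0,"turn":0,"fingers":0},{"dx":-0.6,"dy":0,"dz":0,"turn":0,"fingers":0},{"dx":-0.6,"dy":0,"dz":0,"turn":0,"fingers":0},{"dx":-0.6,"dy":0,"dz":0,"turn":0,"fingers":0},{"dx":-0.6,"dy":0,"dz":0,"turn":0,"fingers":0}]'; python3 -m pendant '[{"dx":-0.6,"dy":0,"dz":0,"turn":0,"fingers":0},{"dx":-0.6,"dy":0,"dz":0,"turn":0,"fingers":0},{"dx":-0.6,"dy":0,"dz":0,"turn":0,"fingers":0},{"dx":-0.6,"dy":0,"dz":0,"turn":0,"fingers":0},{"dx":-0.6,"dy":0,"dz":0,"turn":0,"fingers":0},{"dx":0,"dy":0,"dz":0,"turn":0,"fingers":0}]'
python3 - <<'E'
from h import *
goal([.595,-.1195,.108])
E
python3 -m pendant '[{"dx":0,"dy":0,"dz":-3,"turn":0,"fingers":0},{"dx":0,"dy":0,"dz":-4,"turn":0,"fingers":0},{"dx":-4,"dy":0,"dz":-3,"turn":0,"fingers":0},{"dx":-4,"dy":0,"dz":0,"turn":0,"fingers":0},{"dx":-4,"dy":0,"dz":0,"turn":0,"fingers":0},{"dx":0,"dy":0,"dz":0,"turn":0,"fingers":0},{"dx":0,"dy":0,"dz":0,"turn":0,"fingers":0}]'
python3 - <<'E'
from h import *
goal([.595,-.1195,.108])
p=camera("scene");x,y=proj(p,[0.565,0.04,0.09]).astype(int)
save(p,"scF.png")
c=p["color"][max(0,y-80):y+70,max(0,x-100):x+100]
cv2.imwrite("pics/sc6.png",cv2.cvtColor(cv2.resize(c,None,fx=3.8,fy=3.8,interpolation=cv2.INTER_CUBIC),cv2.COLOR_RGB2BGR))
p=camera("top"); save(p,"topF.png")
c=p["color"][81:261,125:365]
cv2.imwrite("pics/topFz.png",cv2.cvtColor(cv2.resize(c,None,fx=3.2,fy=3.2,interpolation=cv2.INTER_CUBIC),cv2.COLOR_RGB2BGR))
for r in recognise("lid0",p)[:4]: print(round(r["conf"],2),toworld(p,r["at"]).round(3))
E
```

```text
t: 11.35
tcp_pos: [0.5871, -0.071, 0.1076]
tcp_rot: [0.635, 0.772, -0.0, 0.0]
ft_force: [0.8, -0.4, 0.3]
finger_gap: -0.0
t: 12.15
tcp_pos: [0.5963, -0.118, 0.1076]
tcp_rot: [0.635, 0.772, -0.0, 0.0]
ft_force: [-0.2, 0.7, 0.3]
finger_gap: -0.0001
t: 12.75
tcp_pos: [0.6022, -0.1478, 0.1076]
tcp_rot: [0.636, 0.772, -0.0, 0.0]
ft_force: [-0.7, -0.1, -0.8]
finger_gap: 0.0001
t 12.75 tcp [ 0.6022 -0.1478  0.1076] xang 1.764 zax [ 0. -0. -1.] F [-0.68 -0.14 -0.85] gap 0.00010034854011078808 j [-0.24  0.51 -0.14  0.92 -0.    1.14]
tool shift cm [ 2.92 -0.17 -0.04]
t: 13.45
tcp_pos: [0.6248, -0.2653, 0.2071]
tcp_rot: [0.636, 0.772, 0.0, -0.001]
ft_force: [-0.6, 0.5, -0.6]
finger_gap: 0.0003
t 13.45 tcp [ 0.6248 -0.2653  0.2071] xang 1.763 zax [-0.001  0.001 -1.   ] F [-0.63  0.52 -0.61] gap 0.00028739840231447564 j [-0.4   0.55  0.2   1.22  0.    0.98]
tool shift cm [14.87 -0.13  9.92]
0.9 [0.557 0.115 0.077]
0.73 [0.573 0.047 0.081]
0.73 [ 0.583 -0.02   0.082]
0.65 [ 0.591 -0.083  0.087]
```

View pics/sc6.png

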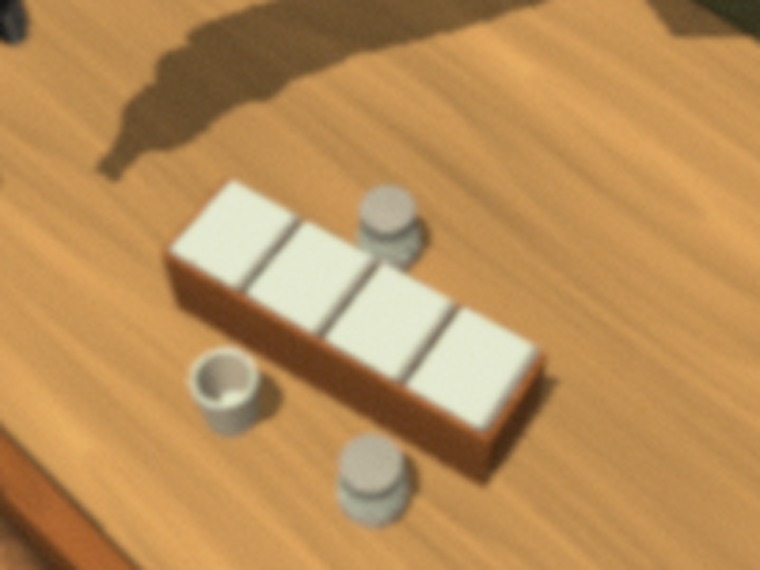

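View pics/topFz.png

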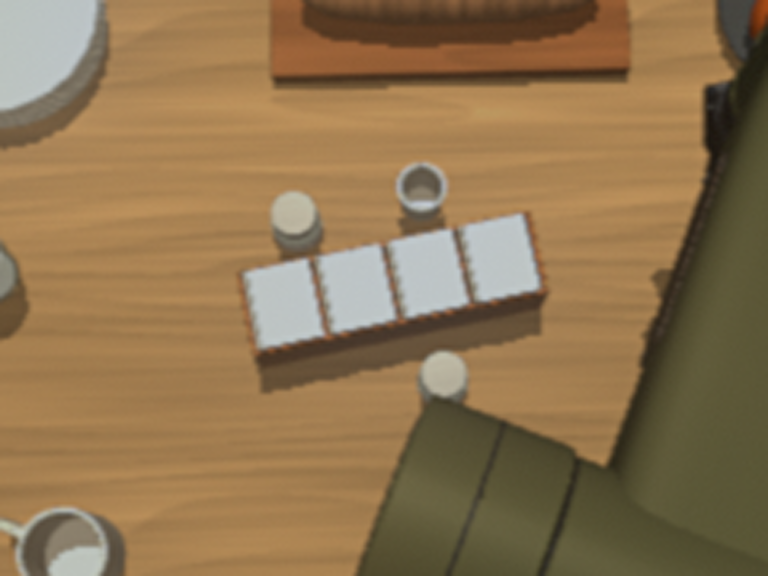

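All four lids lie flat. The caddy corners are at the same pixels as before, (243,272) and (545,290), and the jars and egg cup haven't moved. The gripper is clear, so I'm handing in.

```bash
python3 -c "
from plant import bot
print(bot.close_job())"
```

```text
the job is handed in; nothing more can be done
None
```

All four lids are down flat, and I handed the job in at about 14 s of the 42 s allowed. With the fingers shut, I ran one fingertip stroke along the middle of the row from the first hinge to past the last free edge. The tip was at or just above shut-lid height, and I then lifted clear.

- **Order:** pictures during the stroke showed lid0, lid1 and lid2 going down in that order. Lid3 was shut in the final picture, after the tip had passed over it.
- **Lids:** the scene and top pictures show all four flat and evenly lit. I did not measure the final angles. At the tip heights the robot reported, about 0.6 mm at most above shut height, no lid should be left more than about 0.01 rad open. The network's heights for the lid centres were 77 to 87 mm, within about twice its usual 4 mm error.
- **Force:** readings at the end of each move stayed within about 1 N, which is sensor noise.
- **Caddy and neighbours:** the caddy, both jars and the egg cup are at the same pixels as before. I did not re-measure the mug, bowl, tumbler and spoon after the stroke, but the arm kept well above the bowl on its way over and went nowhere near the others.

One pendant call early on was refused for incomplete rows; nothing moved. No other check failed or disagreed.

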